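Clamp a gauge block with the sunken fine-adjust knob

TASK

Lay the large steel gauge block lengthwise in the clamping stand, between the two low guides, and let go of it. Then turn the knob sunk in the stand's round well clockwise until the spring plunger holds the block firmly but lightly against the back stop: stop when the red band on the plunger has just gone into its sleeve (about 10 N), never forcing it, and do not lean hard on the well's housing. Take the gripper away and leave the ring, the loupe and the eraser where they are.

Things in the scene. Friction and masses are not known exactly. Their poses are not given: they have to be found in the camera images.
- block: Large plain steel gauge block, 30 (its x) x 72 (its y) x 24 mm (z), 0.2 to 0.4 kg, loose on the bench beside the stand. Origin: centre of its underside.
- stand: Clamping stand, fixed on the bench: dark steel base plate 112 (x) x 250 (y) x 12 mm thick; origin at the centre of its underside, z up; +y is the clamping direction. The plunger nose comes from the grey housing at -y; an aluminium back stop 44 mm wide, 30 mm high stands on the plate at +y. Its top face, 12 mm up, is the bed that the block lies on.
- bed (a point): Point on the bed, 45 mm towards +y from the stand's origin; axes as the stand's. Guides 5 mm high run along y, 33 mm before to 34 mm behind this point, inner faces 19 mm to either side (38 mm apart). The nose's end starts 39 mm before it (-y). The back stop's face, set by the last user and not reported, is 39 to 47 mm behind it (+y): the block, laid along y, has 6 to 14 mm of play in all.
- housing: Grey housing on the stand, 110 x 110 mm, its top 50 mm above the bench; origin at the middle of its foot, 12 mm above the bench, at y = -68 mm of the stand. In its top is a round well 74 mm across and 26 mm deep, with the knob on the axis.
- plunger_nose: Round spring nose, 13 mm across, of the plunger; origin at the centre of its flat end, 12 mm above the bed; it moves to the stand's +y as the knob is turned clockwise. It is pushed back into its sleeve (20 mm round, behind it) 1 mm for each 6 N, at most 6.5 mm; a red band 1.7 mm wide beside the sleeve is out of sight at 10 N.
- knob_grip (a point): Centre of the top of the black knob, 8 mm below the housing's top, 18 mm above the well's floor. The knob is a bar 40 mm long (x of this frame), 14 mm wide (y), 16 mm high, on a round skirt 40 mm across, 2 mm thick. It turns about the vertical, at the start clockwise only (seen from above), at most 4.6 rad. In the well the fingers can open to about 34 mm inside, not fully.
- knob: The same knob; origin on its axis at the well's floor. Clockwise drives sleeve and nose forward 5 mm per rad by a rack, counter-clockwise draws them back. It takes about 0.1 N m to turn it freely and 0.005 N m more for each newton on the nose (about 0.15 N m in all at 10 N); it stays where it is left.
- ring: Steel ring gauge, 58 mm round, 18 mm high; bystander, origin at the centre of its underside.
- loupe: Black loupe, 41 mm round, 31 mm high; bystander, origin at the centre of its underside.
- eraser: Blue and white eraser, 21 x 46 x 12 mm; bystander, origin at the centre of its underside.
Not all that is in view belongs to the job. There is more than one size of the block; the job needs the largest.

How it is judged (in metres and radians):
On the way, in this order (a step that is already met when the one before it is completed fails the run):
1. the block lies flat in the bed between nose and back stop, let go, not yet clamped (x of block in the frame of stand between -0.005 and 0.005 m and y of block in the frame of stand between 0.038 and 0.062 m and z of block in the frame of stand below 0.0145 m and angle between the y axis of block and the y axis of stand, either way round below 0.12 rad and contact force between block and the fingers below 0.3 N and contact force between plunger_nose and block below 3 N), for 0.2 s.
2. the plunger holds the block with 6 to 16 N (contact force between plunger_nose and block between 6 and 16 N), for 0.3 s.
At the end, for the whole second after the job is handed in: The block lies flat on the bed between the guides (within 5 mm of the middle line and 0.12 rad of the clamping direction, underside less than 2.5 mm above the bed), against the back stop, at rest, and the plunger nose presses on it with 6 to 16 N (all of step 2 and x of block in the frame of stand between -0.005 and 0.005 m and y of block in the frame of stand between 0.044 and 0.062 m and z of block in the frame of stand below 0.0145 m and angle between the y axis of block and the y axis of stand, either way round below 0.12 rad and linear speed of block below 0.01 m/s); the robot touches nothing.
It fails at once if the plunger was forced: more than 22 N on the block (contact force between plunger_nose and block above 22 N).
It fails at once if the robot bore on the well's housing with more than 25 N (contact force between any of the fingers, the arm and housing above 25 N).
It fails at once if a bystander was moved more than 20 mm (distance of any of ring, loupe, eraser from where it was at the start of the episode above 0.02 m).
It also fails if it takes over 72 s, if anything falls off the work surface, if the arm or the gripper's body presses on something with over 40 N, if the wrist force passes 120 N, or if a joint passes its speed limit or range.

ROBOT

A 6-joint arm with a two-finger parallel gripper is mounted at the origin on a cart in front of the work surface, level with it; the furniture and walls round the work are solid. World frame = base frame: x ahead of the robot, y to its left, z up, the work surface at z = 0. Lengths are in m, angles in degrees, forces in N, time in s.
With the tool pointing down it reaches from about 0.25 to 0.8 m from the base axis. Payload 3.9 kg.
Tool frame: the origin (TCP) lies at the very end of the fingers, on their centre line; the grasp point (between the pads) lies 19 mm behind it (arm.pinch_z is the distance from the TCP to the grasp point, in m); z points along the fingers, y is the direction in which the jaws open and shut (so a half turn about z gives the same grasp; the last joint's range is limited). The gripper opens to 85 mm and grips with 20 to 120 N. Pads are 22 mm wide; open, the fingers measure 114 mm over their backs; the gripper's body (76 mm by 85 mm) begins 54 mm behind the grasp point. The pads swing forward as they close: fully open they stand 13 mm farther back than shut.
Start: joints at [-73.51, 14.897, -7.913, 67.191, 0, 90], TCP at [0.149, -0.503, 0.231] pointing down, gripper open.
Joint ranges: [-159.42, 159.42], [-47.68, 98.78], [-73.54, 78.23], [-108.79, 121.32], [-90, 84.71], [-180, 180]. Speed limits (degrees/s): [147.25, 147.25, 180, 180, 180, 180].

INTERFACE

Orientations are given as [roll, pitch, yaw] about the fixed x, y, z axes, in that order (R = Rz(yaw) Ry(pitch) Rx(roll)).
In Python, from bench import arm, capture, camera_model gives the robot as it stands. The module is installed in compiled form; this text tells all that it offers.
- The arm moves only by the tool jog_arm, never from a script. Its arguments are lists of equal length, an entry for each row: "gripper": the opening, from 0 (shut) to 1 (fully open); "dp": the shift along the tool's x, y, z in mm, a list of three; "twist": the turn, a rotation vector about the tool's x, y, z in degrees, a list of three. In form: {"gripper": [gripper, ...], "dp": [[tx, ty, tz], ...], "twist": [[wx, wy, wz], ...]}. A call has 1 to 20 rows; each row is the pose to reach, as a shift and turn from the pose commanded when the call began, along the tool's axes at that moment; what a row does not reach only later rows make up. A row lasts 1/10 s, in which the tool goes at most 50 mm and 8.59 degrees, less where a joint would pass 70% of its speed; a pose out of reach is approached as far as the arm can. A call with a gripper value outside its range is refused whole. The fingers move at their own pace and stop on an object; "force" is the grip in N (left out, the last holds). Time passes only in rows, so rows that repeat a pose let the fingers close. It gives the time, the measured TCP pose, the force and the opening at its end, in the units of the state.
- arm.get_obs(): the state, without advancing time (a new reading comes with each control period).
- capture(name): name is "side" or "top"; returns (picture, depth): 400x640x3 uint8, blue, green, red; 400x640 float32, m along the optical axis (not along the pixel's ray), 0 where there is no reading.
- camera_model(name): a dict with "fx", "fy", "cx", "cy" (pixels), "world_to_cam" (4x4, takes a point from world to camera coordinates). Camera axes: x right, y down, z forward; pixel columns grow to the right and rows downward; lengths in m; the calibration is good to about 2 mm. A picture is of the moment at which its call begins. camera_model takes no time and is no camera call.
- arm.hand_in(): hands the job in, once; it reports no verdict.
The state is a dict: "time": time; "q": joint angles; "qd": joint speeds; "joint_efforts": joint torques, N m; "ee_pos": TCP position; "tool_rot": TCP orientation; "wrist_force": force on the tool from outside, world axes, zero at the start; "moment": the same for the moment, N m; "gripper_width": opening from 0.0 (shut) to 1.0 (fully open).
Only numpy, scipy, OpenCV 4.12 (cv2) and the standard library are available. Lean on these libraries where they do the work, as an engineer would, in place of code of your own. Each camera call takes 0.05 s, during which the arm holds its last target.

## Working session

There is one attempt and no reset: what is moved stays moved. The work goes in short steps, Python scripts to look and compute and a tool call to move; the robot and the scene stay as the last step left them, time stands still between calls to the robot, and variables do not carry over. Pictures are saved under pics/ and viewed, and the job is handed in when it is done.

Besides the shell and the picture viewer there is one more tool, called after ">>>" by a JSON object that holds its "fn" and its "kwargs". jog_arm: Moves the arm, as the interface text tells. Its arguments: {"type":"object","properties":{"gripper":{"type":"array","items":{"type":"number"}},"dp":{"type":"array","items":{"type":"array","items":{"type":"number"}}},"twist":{"type":"array","items":{"type":"array","items":{"type":"number"}}},"force":{"type":"number"}},"required":["gripper","dp","twist"]}

```bash
mkdir -p pics; ls; python3 - <<'E'
from bench import arm,capture,camera_model
import numpy as np,cv2
print(arm.get_obs())
for n in ["side","top"]:
    p,d=capture(n); cv2.imwrite(f"pics/{n}0.png",p); np.savez(f"pics/{n}0.npz",p=p,d=d)
    m=camera_model(n); print(n,m)
E
```

```text
pics
{'time': 0.0, 'q': array([-7.35107269e+01,  1.49339409e+01, -7.98534554e+00,  6.71883590e+01,
        2.00876313e-04,  9.00015414e+01]), 'qd': array([-0.04382905, -0.0216313 ,  0.00629305,  0.05549268,  0.03614062,
        0.09940046]), 'joint_efforts': array([ 1.57658513e-03, -4.05683291e+01,  2.53920025e+01,  1.87721732e-02,
        1.98515854e-04,  1.16091167e-05]), 'ee_pos': array([ 0.14882669, -0.50277215,  0.230484  ]), 'tool_rot': array([-1.79892355e+02, -1.97979949e-04,  1.64877313e+01]), 'wrist_force': array([ 0.32782296, -0.17181897, -0.86473286]), 'moment': array([-0.02771636,  0.02920969, -0.00203113]), 'gripper_width': 1.0002300329260747}
side {'fx': 426.8745667367435, 'fy': 426.8745667367435, 'cx': 322.7524522064677, 'cy': 194.04404898094833, 'world_to_cam': array([[ 0.94762265, -0.3188595 ,  0.01843729, -0.47245292],
       [-0.18932207, -0.60726533, -0.77161258, -0.10093638],
       [ 0.25723233,  0.72770697, -0.63582552,  1.01807299],
       [ 0.        ,  0.        ,  0.        ,  1.        ]])}
top {'fx': 500.62647848133315, 'fy': 500.62647848133315, 'cx': 319.9564783952755, 'cy': 200.6246574522031, 'world_to_cam': array([[ 0.00614997, -0.99984035, -0.01677648, -0.3336253 ],
       [-0.99957581, -0.00566902, -0.02856689,  0.38381601],
       [ 0.02846722,  0.01694505, -0.99945109,  0.91737097],
       [ 0.        ,  0.        ,  0.        ,  1.        ]])}
```

View pics/side0.png

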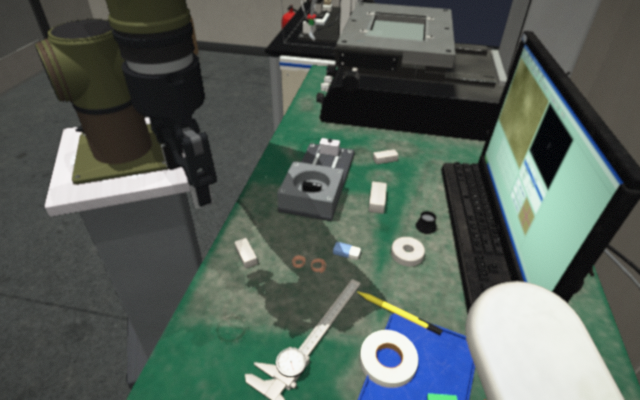

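View pics/top0.png

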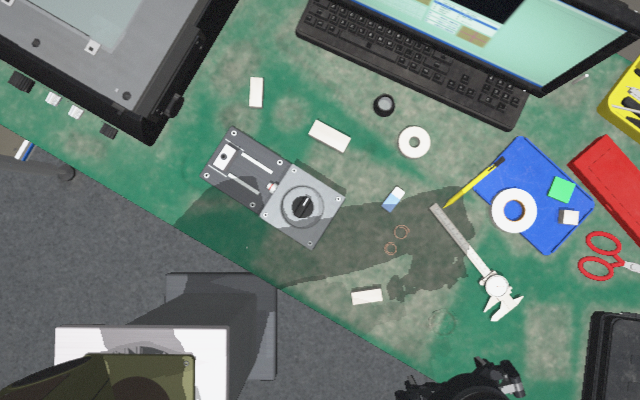

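```bash
cat > h.py <<'E'
from bench import arm,capture,camera_model
import numpy as np,cv2
def load(f):
    z=np.load(f); return z['p'],z['d']
def cloud(n,d):
    m=camera_model(n); v,u=np.mgrid[0:400,0:640].astype(float)
    c=np.stack([(u-m['cx'])/m['fx']*d,(v-m['cy'])/m['fy']*d,d],-1)
    T=np.linalg.inv(m['world_to_cam']); return c@T[:3,:3].T+T[:3,3]
def atz(n,u,v,z):
    m=camera_model(n);T=np.linalg.inv(m['world_to_cam'])
    r=T[:3,:3]@np.array([(u-m['cx'])/m['fx'],(v-m['cy'])/m['fy'],1]); o=T[:3,3]
    return o+r*(z-o[2])/r[2]
def proj(n,P):
    m=camera_model(n); P=np.atleast_2d(P); c=P@m['world_to_cam'][:3,:3].T+m['world_to_cam'][:3,3]
    return np.stack([c[:,0]/c[:,2]*m['fx']+m['cx'],c[:,1]/c[:,2]*m['fy']+m['cy']],-1)
def crop(p,x0,y0,x1,y1,s,f):
    cv2.imwrite(f,cv2.resize(p[y0:y1,x0:x1],None,fx=s,fy=s,interpolation=cv2.INTER_CUBIC))
E
python3 - <<'E'
from h import *
p,d=load('pics/top0.npz'); W=cloud('top',d)
crop(p,190,70,360,260,3,'pics/c1.png')
ps,ds=load('pics/side0.npz'); Ws=cloud('side',ds)
crop(ps,260,120,410,230,5,'pics/c2.png')
for (u,v) in [(329,136),(256,92),(367,297),(300,150),(320,190),(285,230),(303,207),(224,156),(384,105),(413,128),(395,198)]: print(u,v,W[v,u].round(4))
for (u,v) in [(378,190),(385,156),(328,150)]: print('s',u,v,Ws[v,u].round(4))
# blocks
g=p.min(-1)
for (u,v) in [(329,136),(256,92),(367,297)]:
    m=np.zeros((402,642),np.uint8)
    q=p.copy(); cv2.floodFill(q,m,(u,v),0,(25,)*3,(25,)*3,cv2.FLOODFILL_FIXED_RANGE|cv2.FLOODFILL_MASK_ONLY)
    M=m[1:-1,1:-1]>0; ys,xs=np.nonzero(M); P=W[M]; z=np.median(P[:,2])
    pts=np.array([atz('top',a,b,z)[:2] for a,b in zip(xs,ys)],np.float32)
    print(u,v,M.sum(),z,cv2.minAreaRect(pts*1000))
E
```

```text
329 136 [ 0.5021 -0.3473  0.0218]
256 92 [ 0.5832 -0.2135  0.0159]
367 297 [ 0.2127 -0.4171  0.0176]
300 150 [ 0.4794 -0.2938 -0.0006]
320 190 [ 0.403  -0.3321  0.0502]
285 230 [ 0.3328 -0.2714  0.0478]
303 207 [ 0.3733 -0.3023  0.0426]
224 156 [ 0.4624 -0.1622  0.0443]
384 105 [ 0.5591 -0.4465  0.0198]
413 128 [ 0.5181 -0.4995  0.0156]
395 198 [ 0.3911 -0.4678  0.0115]
s 378 190 [ 0.5057 -0.338   0.022 ]
s 385 156 [ 0.5766 -0.2217  0.017 ]
s 328 150 [ 0.4535 -0.1707  0.0252]
329 136 627 0.022710386359201196 ((502.7014465332031, -347.6645812988281), (70.67906188964844, 28.901031494140625), 61.84970474243164)
256 92 332 0.016701463664915817 ((583.814453125, -213.53814697265625), (21.8919620513916, 52.806400299072266), 86.5109634399414)
367 297 344 0.016579928117247122 ((213.96533203125, -416.2050476074219), (21.229372024536133, 51.83599090576172), 8.610989570617676)
```

View pics/c1.png

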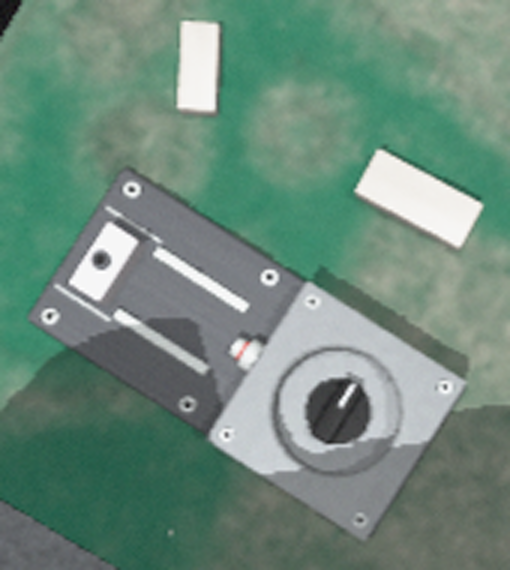

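View pics/c2.png

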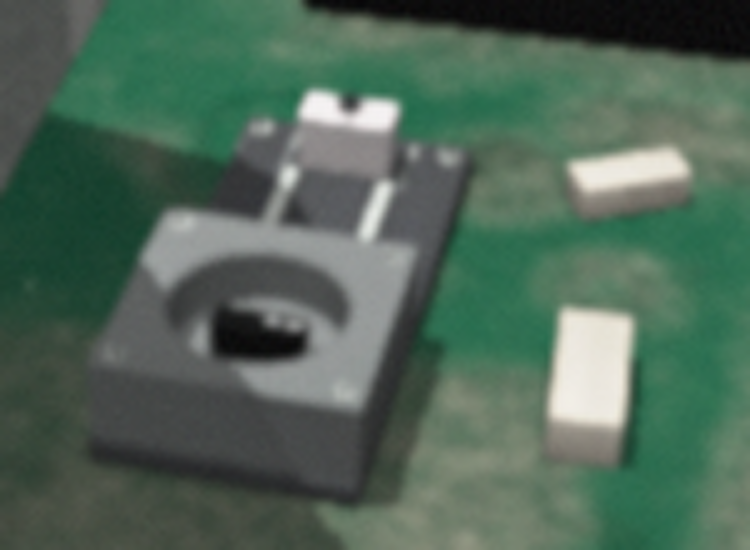

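```bash
python3 - <<'E'
from h import *
p,d=load('pics/top0.npz')
crop(p,195,120,285,210,8,'pics/c3.png')
crop(p,255,155,350,253,6,'pics/c4.png')
q=cv2.convertScaleAbs(p,alpha=3); crop(q,275,180,330,235,10,'pics/c5.png')
E
```

```text
(no output)
```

View pics/c3.png

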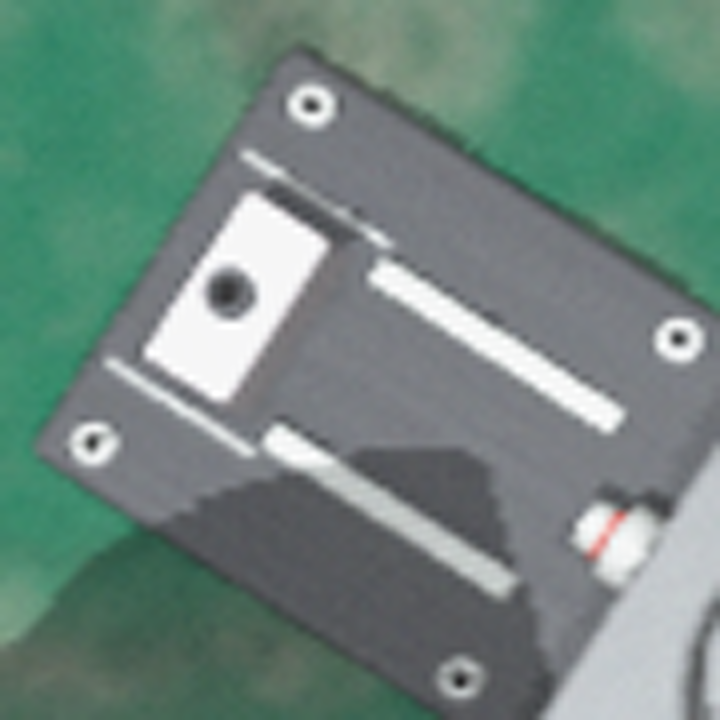

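View pics/c4.png

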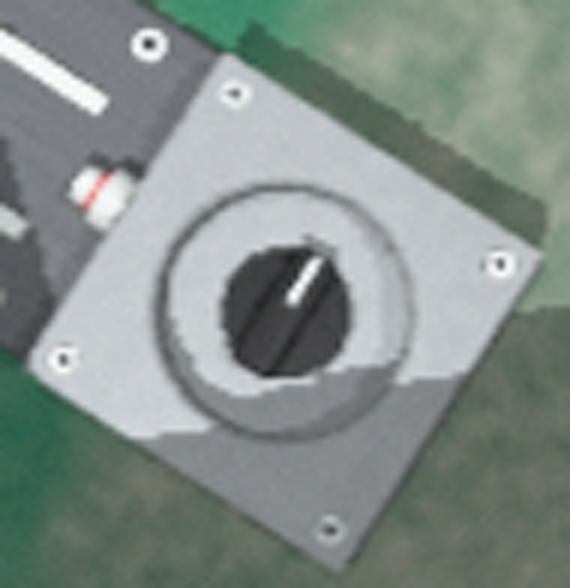

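View pics/c5.png

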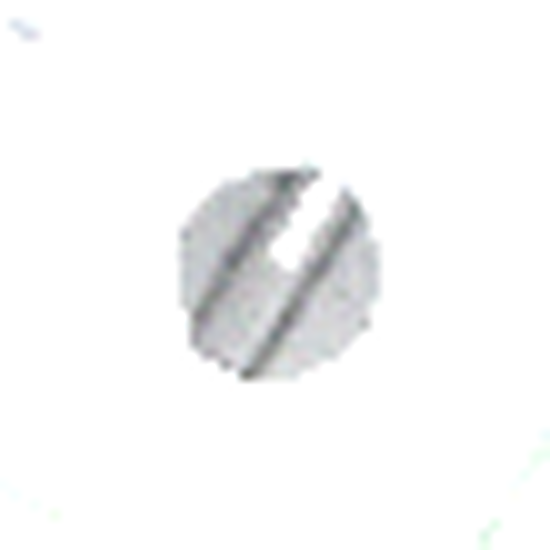

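```bash
python3 - <<'E'
from h import *
from scipy.optimize import least_squares
def px(c,s,x0,y0): return [(c[0]+.5)/s-.5+x0,(c[1]+.5)/s-.5+y0]
a=lambda c:px(c,8,195,120); b=lambda c:px(c,6,255,155)
D=[((55,-13,50),b((225,55))),((55,-123,50),b((543,257))),((-55,-123,50),b((343,568))),((-55,-13,50),b((28,365))),
((56,125,12),a((300,45))),((-56,125,12),a((38,450))),((19,79,17),a((370,282))),((19,12,17),a((607,432))),((-19,79,17),a((285,425))),((-19,12,17),a((520,578)))]
M=np.array([x[0] for x in D])/1000; U=np.array([x[1] for x in D])
def T(q,M):
    c,s=np.cos(q[2]),np.sin(q[2]); R=np.array([[c,-s,0],[s,c,0],[0,0,1]]); return M@R.T+[q[0],q[1],q[3]]
f=lambda q:(proj('top',T(q,M))-U).ravel()
r=least_squares(f,[.42,-.24,-.6,0]); q=r.x; print(q,np.degrees(q[2])); print(f(q).reshape(-1,2).round(2))
r2=least_squares(lambda x:f([*x,0.]),q[:3]); print(r2.x,np.degrees(r2.x[2]))
q=[*r2.x,0.]
np.save('q.npy',q)
print('bed',T(q,np.array([[0,.045,.012]])),'knob',T(q,np.array([[0,-.068,.042]])))
# knob from skirt circle center, c5 (280,272) s=10 off 275,180 at z=.028
u=px((280,273),10,275,180); print('skirt',atz('top',*u,.028))
for l in [((285,185),(200,315)),((350,205),(255,370))]:
    w=[atz('top',*px(c,10,275,180),.042) for c in l]; e=w[0]-w[1]; print(w,np.degrees(np.arctan2(e[1],e[0])))
# stop face: top near edge (330,243)-(225,405) z .042
for c in [(330,243),(225,405)]:
    w=atz('top',*a(c),.042); c_,s_=np.cos(q[2]),np.sin(q[2]); dd=w[:2]-q[:2]; print('stop',c_*dd[0]+s_*dd[1],-s_*dd[0]+c_*dd[1])
# overlay in side
ps,_=load('pics/side0.npz'); S=ps.copy()
S=cv2.resize(S,None,fx=4,fy=4,interpolation=cv2.INTER_CUBIC)
mm=np.vstack([M,[[0,.084,.042],[.022,.084,.042],[-.022,.084,.042],[0,-.068,.042]]])
for uv in proj('side',T(q,mm)): cv2.circle(S,tuple(int(x) for x in (uv*4+1.5)),3,(0,0,255),-1)
cv2.imwrite('pics/ov1.png',S[480:900,1050:1650])
E
```

```text
[ 0.41095157 -0.24222362 -0.5631063  -0.01200583] -32.26361442056535
[[ 0.25 -0.36]
 [-0.4  -0.63]
 [-0.64  0.09]
 [-0.47  0.27]
 [-0.44  0.01]
 [-0.42  0.14]
 [ 0.31  0.09]
 [ 1.2   0.85]
 [-0.24 -0.44]
 [ 0.9   0.  ]]
[ 0.41019532 -0.24373866 -0.563084  ] -32.262336948173434
bed [[ 0.43421617 -0.20568608  0.012     ]] knob [[ 0.37389715 -0.30124034  0.042     ]]
skirt [ 0.37375097 -0.30072831  0.028     ]
[array([ 0.38902718, -0.30222198,  0.042     ]), array([ 0.36605555, -0.28741719,  0.042     ])] -32.801022459254774
[array([ 0.38556944, -0.31369434,  0.042     ]), array([ 0.35644248, -0.29717359,  0.042     ])] -29.56182835243739
stop 0.020907777210458424 0.08553797073882262
stop -0.021759034655871208 0.08566280659044313
```

View pics/ov1.png

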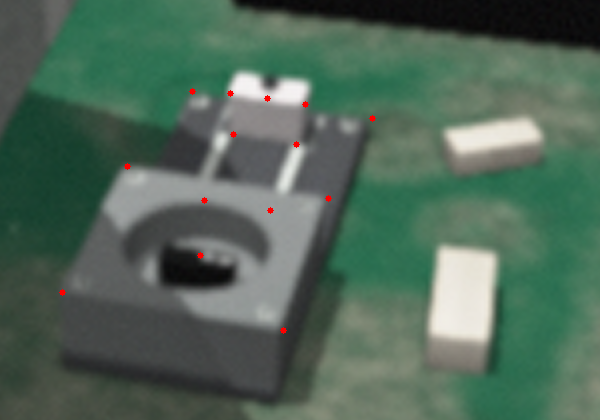

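```bash
cat >> h.py <<'E'
def mv(x,y,z,yaw):
    from scipy.spatial.transform import Rotation as R
    o=arm.get_obs(); y0=o['tool_rot'][2]; Rt=(R.from_euler('z',y0,degrees=True)*R.from_euler('x',180,degrees=True))
    d=np.array([x,y,z])-o['ee_pos']; print('t',o['time'],'pos',o['ee_pos'].round(4),'rot',o['tool_rot'].round(2),'q',o['q'].round(1),'F',o['wrist_force'].round(1),'g',round(o['gripper_width'],3))
    print('dp',(Rt.inv().apply(d)*1000).round(1),'wz',round(-((yaw-y0+180)%360-180),2))
E
python3 -c "
from h import *
mv(.5027,-.3477,.12,61.85)"
```

```text
t 0.1 pos [ 0.1488 -0.5028  0.2305] rot [-179.89   -0.     16.49] q [-73.5  14.9  -8.   67.2   0.   90. ] F [0.2 0.1 0.5] g 0.999
dp [383.3 -48.2 110.5] wz -45.36
```

>>> {"fn": "jog_arm", "kwargs": {"gripper": [1,1,1,1,1,1,1,1,1,1,1,1], "dp": [[40,-5,11],[80,-10,22],[120,-15,34],[160,-20,45],[200,-25,57],[240,-30,69],[280,-35,80],[320,-40,92],[360,-45,103],[383.3,-48.2,110.5],[383.3,-48.2,110.5],[383.3,-48.2,110.5]], "twist": [[0,0,-5],[0,0,-10],[0,0,-15],[0,0,-20],[0,0,-25],[0,0,-30],[0,0,-35],[0,0,-40],[0,0,-45.3],[0,0,-45.3],[0,0,-45.3],[0,0,-45.3]]}}

```text
time: 1.3
ee_pos: [0.5025, -0.3478, 0.12]
tool_rot: [-179.9, 0.0, 61.8]
wrist_force: [0.1, 0.0, -0.4]
gripper_width: 1.002
```

```bash
python3 - <<'E'
from h import *
for n in ["side","top"]:
    p,d=capture(n); np.savez(f"pics/{n}1.npz",p=p,d=d)
    c=proj(n,[.5027,-.3477,.05])[0].astype(int); print(n,c,proj(n,[.5027,-.3477,.12]))
    crop(p,c[0]-70,c[1]-80,c[0]+70,c[1]+40,5,f'pics/{n}1.png')
mv(.5027,-.3477,.035,61.85)
E
```

```text
side [380 182] [[383.8029231  153.57437541]]
top [329 133] [[329.33565666 125.9970304 ]]
t 1.4 pos [ 0.5019 -0.3487  0.1209] rot [-1.7996e+02  2.0000e-02  6.1740e+01] q [-34.8  26.8  -6.6  56.6  -0.   83.5] F [0.3 0.7 0.7] g 0.998
dp [ 1.3  0.3 85.9] wz -0.11
```

View pics/side1.png

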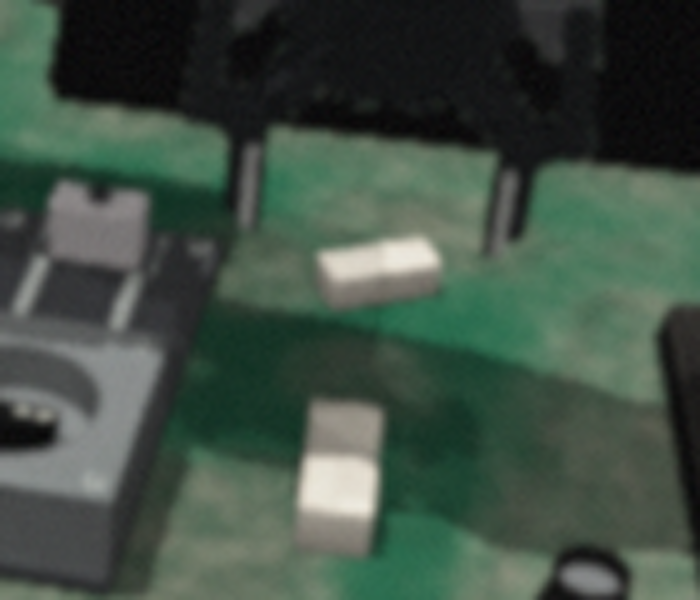

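View pics/top1.png

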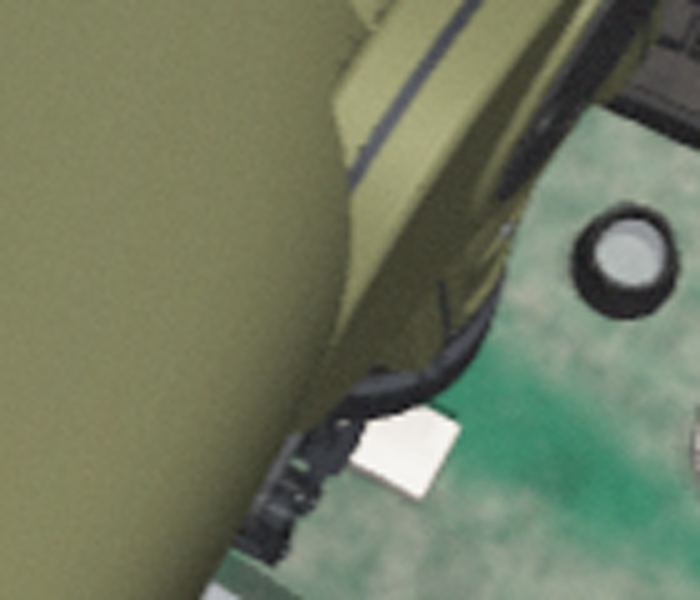

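>>> {"fn": "jog_arm", "kwargs": {"gripper": [1,1,1,1,1,1,1,1,1], "dp": [[0,0,30],[0,0,60],[0,0,80],[0,0,90],[0,0,100],[0,0,106],[0,0,111],[0,0,111],[0,0,111]], "twist": [[0,0,0],[0,0,0],[0,0,0],[0,0,0],[0,0,0],[0,0,0],[0,0,0],[0,0,0],[0,0,0]]}}

```text
time: 2.3
ee_pos: [0.5033, -0.3487, 0.0103]
tool_rot: [179.9, 0.0, 61.8]
wrist_force: [0.2, -0.4, -0.2]
gripper_width: 0.998
```

>>> {"fn": "jog_arm", "kwargs": {"gripper": [0.2,0.2,0.2,0.2,0.2,0.2,0.2,0.2,0.2,0.2], "dp": [[0,0,0],[0,0,0],[0,0,0],[0,0,0],[0,0,0],[0,0,0],[0,0,0],[0,0,0],[0,0,0],[0,0,0]], "twist": [[0,0,0],[0,0,0],[0,0,0],[0,0,0],[0,0,0],[0,0,0],[0,0,0],[0,0,0],[0,0,0],[0,0,0]], "force": 40}}

```text
time: 3.3
ee_pos: [0.5032, -0.3486, 0.0102]
tool_rot: [180.0, 0.0, 61.8]
wrist_force: [-0.4, 0.3, 4.7]
gripper_width: 0.342
```

>>> {"fn": "jog_arm", "kwargs": {"gripper": [0.2,0.2,0.2,0.2,0.2,0.2], "dp": [[0,0,-15],[0,0,-35],[0,0,-70],[0,0,-100],[0,0,-100],[0,0,-100]], "twist": [[0,0,0],[0,0,0],[0,0,0],[0,0,0],[0,0,0],[0,0,0]]}}

```text
time: 3.9
ee_pos: [0.5025, -0.3482, 0.1091]
tool_rot: [-180.0, -0.0, 61.8]
wrist_force: [-1.1, 0.5, -3.0]
gripper_width: 0.339
```

```bash
python3 - <<'E'
from h import *
for n in ["side","top"]:
    p,d=capture(n); np.savez(f"pics/{n}2.npz",p=p,d=d)
    c=proj(n,[.5027,-.3477,.10])[0].astype(int); print(n,c-[70,60],proj(n,[.5027,-.3477,.11]))
    crop(p,c[0]-70,c[1]-60,c[0]+70,c[1]+60,5,f'pics/{n}2.png')
mv(.5027,-.3477,.11,61.85)
E
```

```text
side [312 102] [[383.23661097 157.88181331]]
top [259  68] [[329.32370253 127.08654441]]
t 4.0 pos [ 0.5013 -0.3473  0.1075] rot [-1.7975e+02 -3.0000e-02  6.1790e+01] q [-34.7  27.5  -7.7  55.1  -0.   83.5] F [-0.4  0.6 -3. ] g 0.341
dp [ 0.3  1.4 -2.5] wz -0.06
```

View pics/side2.png

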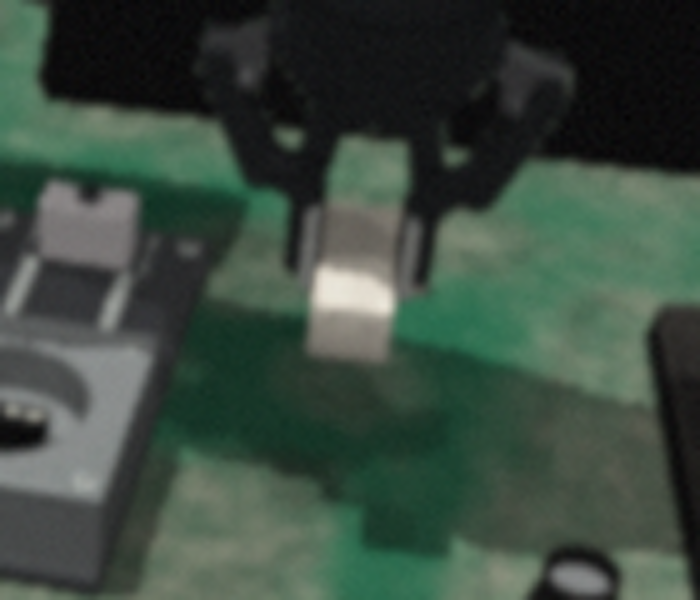

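```bash
python3 - <<'E'
from h import *
q=np.load('q.npy'); c,s=np.cos(q[2]),np.sin(q[2])
t=np.array([q[0]-s*.0458,q[1]+c*.0458]);print(t)
from scipy.spatial.transform import Rotation as R
Rt=R.from_euler('z',61.79,degrees=True)*R.from_euler('x',180,degrees=True)
print(Rt.inv().apply(np.array([t[0]-.5029,t[1]+.3479,.06-.1095]))*1000, 61.79-57.74)
mv(*t,.06,57.74)
E
```

```text
[ 0.43464321 -0.20500959]
[  93.65272531 -127.69426775   49.5       ] 4.049999999999997
t 4.0 pos [ 0.5013 -0.3473  0.1075] rot [-1.7975e+02 -3.0000e-02  6.1790e+01] q [-34.7  27.5  -7.7  55.1  -0.   83.5] F [-0.4  0.6 -3. ] g 0.341
dp [  93.9 -126.    47.5] wz 4.05
```

>>> {"fn": "jog_arm", "kwargs": {"gripper": [0.2,0.2,0.2,0.2,0.2,0.2,0.2,0.2,0.2,0.2,0.2], "dp": [[15,-20,0],[35,-48,0],[55,-75,0],[75,-102,0],[88,-120,0],[93.6,-127.6,0],[93.6,-127.6,15],[93.6,-127.6,35],[93.6,-127.6,49.5],[93.6,-127.6,49.5],[93.6,-127.6,49.5]], "twist": [[0,0,0.5],[0,0,1],[0,0,2],[0,0,3],[0,0,4],[0,0,4.05],[0,0,4.05],[0,0,4.05],[0,0,4.05],[0,0,4.05],[0,0,4.05]]}}

```text
time: 5.1
ee_pos: [0.4344, -0.2058, 0.0597]
tool_rot: [-179.9, 0.0, 57.7]
wrist_force: [0.4, -0.6, -2.5]
gripper_width: 0.339
```

```bash
python3 - <<'E'
from h import *
for n in ["side","top"]:
    p,d=capture(n); np.savez(f"pics/{n}3.npz",p=p,d=d)
    c=proj(n,[.4346,-.205,.04])[0].astype(int); print(n,c-[60,50],proj(n,[.4346,-.205,.06]))
    crop(p,c[0]-60,c[1]-50,c[0]+60,c[1]+50,6,f'pics/{n}3.png')
mv(.4346,-.205,.06,57.74)
E
```

```text
side [265 104] [[325.40477564 146.47911438]]
top [188 122] [[246.56928493 171.06476505]]
t 5.2 pos [ 0.4353 -0.2061  0.0607] rot [179.94  -0.    57.73] q [-25.3  18.9 -30.4  40.7  -0.   96.9] F [ 0.9 -0.2 -2.1] g 0.34
dp [ 0.6 -1.2  0.7] wz -0.01
```

View pics/side3.png

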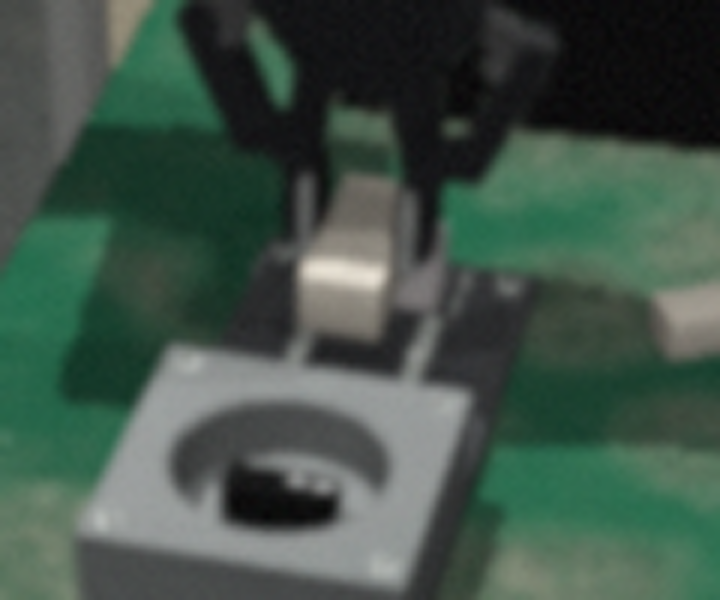

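View pics/top3.png

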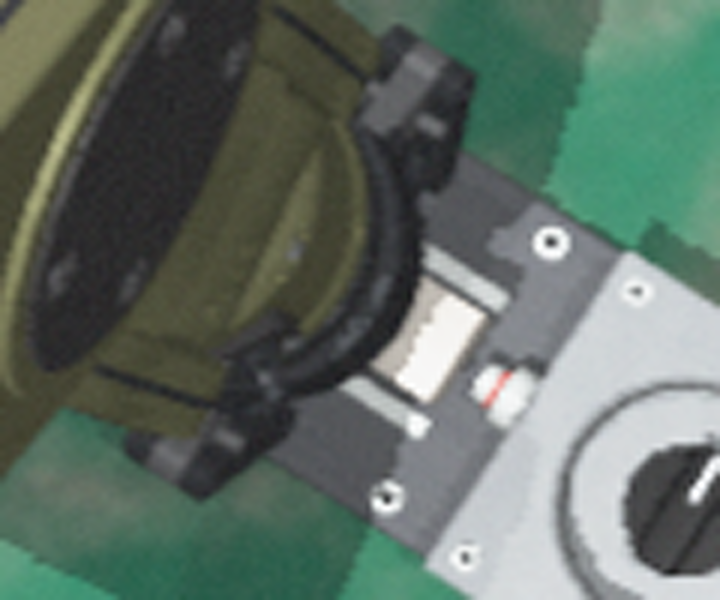

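```bash
python3 - <<'E'
from h import *
q=np.load('q.npy'); c,s=np.cos(q[2]),np.sin(q[2])
def st(w): d=w[:2]-q[:2]; return np.array([c*d[0]+s*d[1],-s*d[0]+c*d[1]])
for (n,off,pts,z) in [('top',(188,122),[(490,320),(428,402)],.0745),('side',(265,104),[(388,265),(298,258)],.0745),('side',(265,104),[(300,333),(386,340)],.0505),('top',(188,122),[(474,380)],.024)]:
    for t in pts:
        w=atz(n,(t[0]+.5)/6-.5+off[0],(t[1]+.5)/6-.5+off[1],z); print(n,(st(w)*1000).round(1))
E
```

```text
top [15.4  6.9]
top [-13.6   9.2]
side [13.9 21.4]
side [-18.2  17.4]
side [-14.3   5.7]
side [16.6  9.6]
top [-2.1  8.5]
```

>>> {"fn": "jog_arm", "kwargs": {"gripper": [0.2,0.2,0.2,0.2,0.2,0.2,0.2], "dp": [[2,-0.7,10],[2,-0.7,20],[2,-0.7,28],[2,-0.7,33],[2,-0.7,35.5],[2,-0.7,36.5],[2,-0.7,36.5]], "twist": [[0,0,0],[0,0,0],[0,0,0],[0,0,0],[0,0,0],[0,0,0],[0,0,0]]}}

```text
time: 5.9
ee_pos: [0.4352, -0.2036, 0.0238]
tool_rot: [180.0, -0.0, 57.7]
wrist_force: [0.1, -0.6, -2.0]
gripper_width: 0.339
```

```bash
python3 - <<'E'
from h import *
for n in ["side","top"]:
    p,d=capture(n); np.savez(f"pics/{n}4.npz",p=p,d=d)
    c=proj(n,[.4346,-.205,.02])[0].astype(int); print(n,c-[60,50])
    crop(p,c[0]-60,c[1]-50,c[0]+60,c[1]+50,6,f'pics/{n}4.png')
mv(.4346,-.205,.06,57.74)
E
```

```text
side [265 111]
top [190 122]
t 6.0 pos [ 0.4354 -0.2036  0.024 ] rot [179.97  -0.    57.74] q [-25.1  21.6 -33.2  35.2   0.   97.2] F [-0.9 -0.1 -2.7] g 0.341
dp [ -1.6   0.  -36. ] wz 0.0
```

View pics/side4.png

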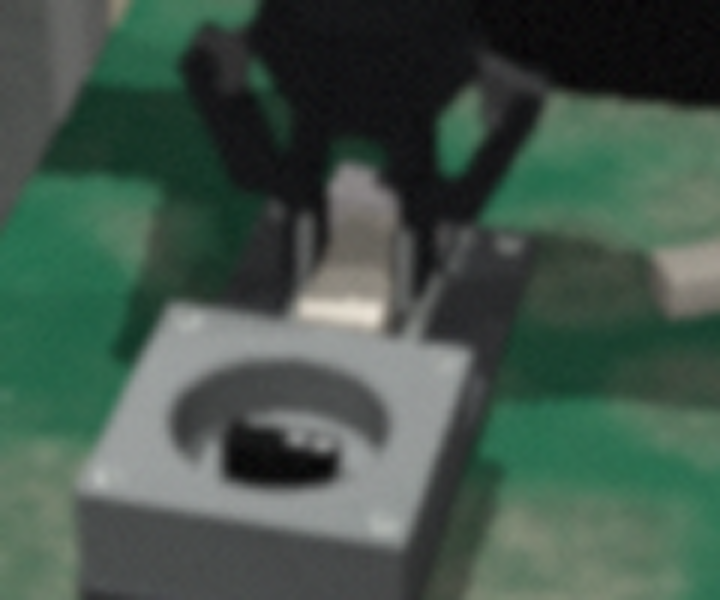

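View pics/top4.png

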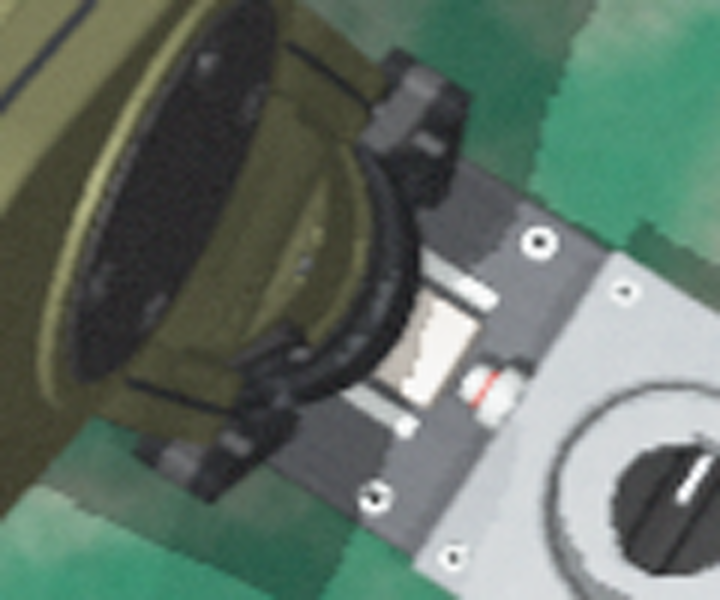

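>>> {"fn": "jog_arm", "kwargs": {"gripper": [0.2,0.2,0.2], "dp": [[0,0,0.7],[0,0,1.2],[0,0,1.2]], "twist": [[0,0,0],[0,0,0],[0,0,0]]}}

```text
time: 6.3
ee_pos: [0.4352, -0.2035, 0.0227]
tool_rot: [180.0, 0.0, 57.7]
wrist_force: [-0.5, 0.0, -1.7]
gripper_width: 0.336
```

>>> {"fn": "jog_arm", "kwargs": {"gripper": [0.2,0.2,0.2], "dp": [[0,0,0.4],[0,0,0.8],[0,0,0.8]], "twist": [[0,0,0],[0,0,0],[0,0,0]]}}

```text
time: 6.6
ee_pos: [0.4352, -0.2036, 0.0221]
tool_rot: [180.0, -0.0, 57.7]
wrist_force: [-1.4, 0.0, 1.8]
gripper_width: 0.341
```

>>> {"fn": "jog_arm", "kwargs": {"gripper": [0.6,0.6,0.6,0.6,0.6,0.6,0.6,0.6,0.6,0.6], "dp": [[0,0,0],[0,0,0],[0,0,0],[0,0,0],[0,0,-5],[0,0,-20],[0,0,-50],[0,0,-80],[0,0,-100],[0,0,-100]], "twist": [[0,0,0],[0,0,0],[0,0,0],[0,0,0],[0,0,0],[0,0,0],[0,0,0],[0,0,0],[0,0,0],[0,0,0]]}}

```text
time: 7.6
ee_pos: [0.4375, -0.2046, 0.125]
tool_rot: [179.6, -0.0, 57.7]
wrist_force: [0.3, -1.1, 0.0]
gripper_width: 0.598
```

```bash
python3 - <<'E'
from h import *
from scipy.spatial.transform import Rotation as R
Rt=R.from_euler('z',57.74,degrees=True)*R.from_euler('x',180,degrees=True)
print(Rt.inv().apply(np.array([.3738-.4351,-.3011+.2029,.11-.1215]))*1000)
mv(.3738,-.3011,.11,147.74)
E
```

```text
[-115.76094279    0.5780341    11.5       ]
t 7.6 pos [ 0.4375 -0.2046  0.125 ] rot [ 1.7963e+02 -5.0000e-02  5.7740e+01] q [-25.1  14.8 -25.   49.9  -0.   97.2] F [ 0.3 -1.1  0. ] g 0.598
dp [-115.6   -2.4   15. ] wz -90.0
```

>>> {"fn": "jog_arm", "kwargs": {"gripper": [0.35,0.35,0.35,0.35,0.35,0.35,0.35,0.35,0.35,0.35,0.35,0.35,0.35,0.35], "dp": [[-10,0,0],[-25,0,0],[-40,0,0],[-55,0,0],[-70,0,0],[-85,0,0],[-95,0,0],[-105,0,0],[-110,0.5,0],[-115.7,0.6,0],[-115.7,0.6,0],[-115.7,0.6,5],[-115.7,0.6,11.5],[-115.7,0.6,11.5]], "twist": [[0,0,-8],[0,0,-16],[0,0,-24],[0,0,-32],[0,0,-40],[0,0,-48],[0,0,-56],[0,0,-64],[0,0,-72],[0,0,-80],[0,0,-88],[0,0,-90],[0,0,-90],[0,0,-90]]}}

```text
time: 9.0
ee_pos: [0.3729, -0.3008, 0.1089]
tool_rot: [180.0, -0.2, 147.7]
wrist_force: [0.8, -0.4, 0.4]
gripper_width: 0.348
```

```bash
python3 - <<'E'
from h import *
for n in ["side","top"]:
    p,d=capture(n); np.savez(f"pics/{n}5.npz",p=p,d=d)
    c=proj(n,[.3938,-.27,.06])[0].astype(int); print(n,c-[65,50],proj(n,[.3738,-.3011,.11]),proj(n,[.3738,-.3011,.042]))
    crop(p,c[0]-65,c[1]-50,c[0]+65,c[1]+50,6,f'pics/{n}5.png')
mv(.3738,-.3011,.11,147.74)
E
```

```text
side [251 116] [[312.3053345  155.89993522]] [[312.20918765 183.59098857]]
top [218 144] [[300.17705618 206.0062248 ]] [[302.35131662 206.69497813]]
t 9.1 pos [ 0.3735 -0.3013  0.1097] rot [ 1.7999e+02 -8.0000e-02  1.4771e+02] q [-38.9  15.7 -26.3  48.1  -0.   -6.6] F [-0.2 -0.5  1.8] g 0.349
dp [-0.2  0.3 -0.3] wz -0.03
```

View pics/side5.png

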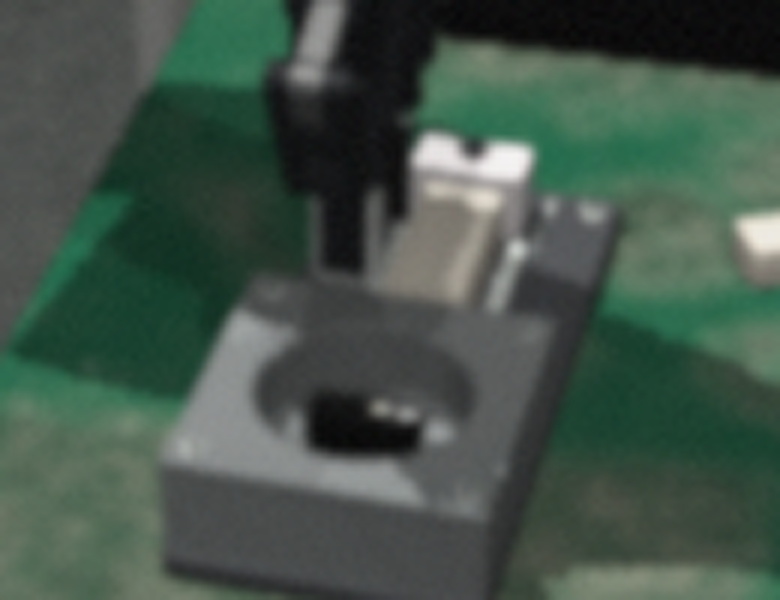

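View pics/top5.png

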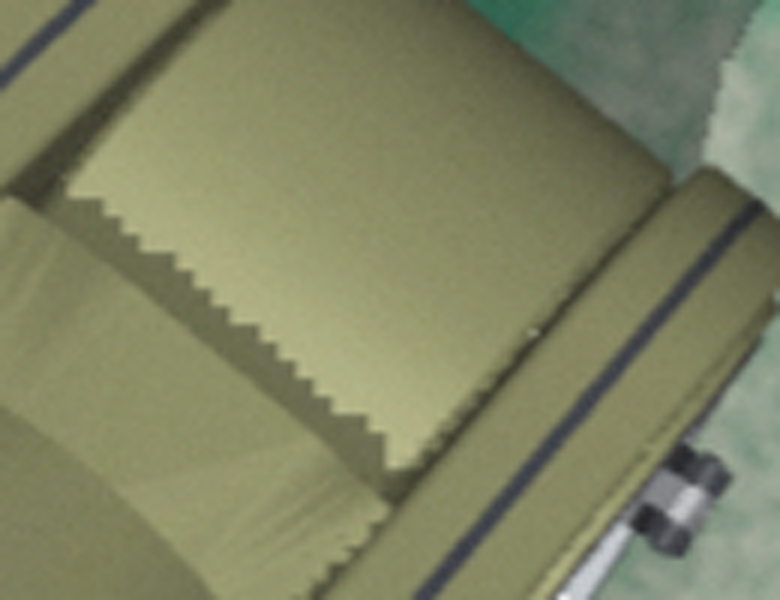

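>>> {"fn": "jog_arm", "kwargs": {"gripper": [0.35,0.35,0.35,0.35,0.35,0.35,0.35,0.35,0.35], "dp": [[0,0,20],[0,0,40],[0,0,50],[0,0,58],[0,0,64],[0,0,70],[0,0,75],[0,0,79],[0,0,79]], "twist": [[0,0,0],[0,0,0],[0,0,0],[0,0,0],[0,0,0],[0,0,0],[0,0,0],[0,0,0],[0,0,0]]}}

```text
time: 10.0
ee_pos: [0.3737, -0.3015, 0.0309]
tool_rot: [180.0, -0.0, 147.7]
wrist_force: [0.8, 0.3, 0.1]
gripper_width: 0.352
```

```bash
python3 - <<'E'
from h import *
for n in ["side","top"]:
    p,d=capture(n)
    c=proj(n,[.3938,-.27,.06])[0].astype(int); 
    crop(p,c[0]-65,c[1]-50,c[0]+65,c[1]+50,6,f'pics/{n}6.png')
mv(.3738,-.3011,.03,147.74); print(arm.get_obs()['moment'])
E
```

```text
t 10.1 pos [ 0.374  -0.3018  0.0314] rot [-1.8000e+02  1.0000e-02  1.4774e+02] q [-38.9  21.  -32.7  36.3  -0.   -6.6] F [-1.2 -0.1 -0.2] g 0.35
dp [0.5 0.5 1.4] wz -0.0
[-0.00287124  0.00043703  0.00663271]
```

View pics/side6.png

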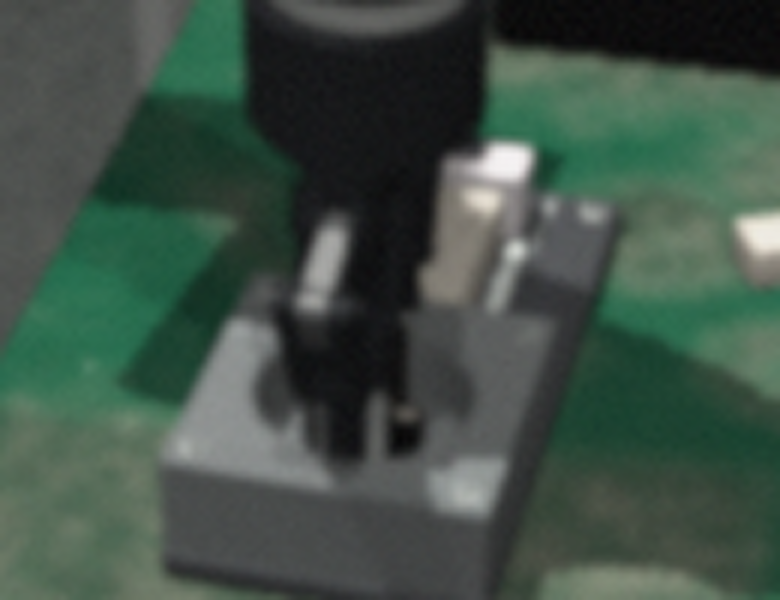

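>>> {"fn": "jog_arm", "kwargs": {"gripper": [0.25,0.15,0.05,0.05,0.05,0.05,0.05], "dp": [[0,0,0],[0,0,0],[0,0,0],[0,0,0],[0,0,0],[0,0,0],[0,0,0]], "twist": [[0,0,0],[0,0,0],[0,0,0],[0,0,0],[0,0,0],[0,0,0],[0,0,0]], "force": 30}}

```text
time: 10.8
ee_pos: [0.375, -0.3004, 0.0318]
tool_rot: [179.8, 0.1, 147.8]
wrist_force: [2.9, 4.6, 2.3]
gripper_width: 0.154
```

```bash
python3 - <<'E'
from h import *
mv(.3738,-.3011,.03,147.74); o=arm.get_obs();print(o['moment'],o['joint_efforts'])
E
```

```text
t 10.8 pos [ 0.375  -0.3004  0.0318] rot [1.7978e+02 5.0000e-02 1.4779e+02] q [-38.8  21.  -32.7  36.3   0.2  -6.6] F [2.9 4.6 2.3] g 0.154
dp [ 0.7 -1.2  1.8] wz 0.05
[ 0.89293708 -0.46612911  0.01752748] [-2.41074532e+00 -3.85999203e+01  1.85026556e+01 -3.70804304e-01
 -1.57268990e+00 -3.78044264e-02]
```

>>> {"fn": "jog_arm", "kwargs": {"gripper": [0.05,0.05,0.05], "dp": [[0,0.7,0],[0,1.4,0],[0,1.4,0]], "twist": [[0,0,0],[0,0,0],[0,0,0]]}}

```text
time: 11.1
ee_pos: [0.375, -0.3004, 0.0317]
tool_rot: [180.0, 0.0, 147.8]
wrist_force: [1.8, 3.0, 5.1]
gripper_width: 0.152
```

>>> {"fn": "jog_arm", "kwargs": {"gripper": [0.05,0.05,0.05,0.05,0.05,0.05], "dp": [[0,0,0],[0,0,0],[0,0,0],[0,0,0],[0,0,0],[0,0,0]], "twist": [[0,0,2],[0,0,5],[0,0,9],[0,0,13],[0,0,17],[0,0,20]]}}

```text
time: 11.7
ee_pos: [0.3748, -0.3007, 0.0317]
tool_rot: [-180.0, 0.0, 127.6]
wrist_force: [0.1, 2.5, 6.5]
gripper_width: 0.153
```

```bash
python3 - <<'E'
from h import *
mv(.3738,-.3011,.03,147.74); o=arm.get_obs();print(o['moment'],o['joint_efforts'])
E
```

```text
t 11.7 pos [ 0.3748 -0.3007  0.0317] rot [-1.8000e+02  4.0000e-02  1.2761e+02] q [-38.7  21.  -32.7  36.3  -0.   13.6] F [0.1 2.5 6.5] g 0.153
dp [ 0.3 -1.   1.7] wz -20.13
[ 0.52989298 -0.09594999  0.12022349] [ -1.10024001 -37.1078217   17.95488775  -0.59725938  -0.66839794
  -0.26433276]
```

>>> {"fn": "jog_arm", "kwargs": {"gripper": [0.05,0.05,0.05,0.05,0.05,0.05,0.05], "dp": [[0,0,0],[0,0,0],[0,0,0],[0,0,0],[0,0,0],[0,0,0],[0,0,0]], "twist": [[0,0,4],[0,0,8],[0,0,12],[0,0,16],[0,0,20],[0,0,20],[0,0,20]]}}

```text
time: 12.4
ee_pos: [0.3743, -0.3009, 0.0317]
tool_rot: [-180.0, 0.0, 107.7]
wrist_force: [-0.9, 1.1, 6.1]
gripper_width: 0.156
```

```bash
cat > s.py <<'E'
from h import *
o=arm.get_obs();print(o['time'],o['tool_rot'].round(2),'F',o['wrist_force'].round(2),'M',o['moment'].round(3),'e6',o['joint_efforts'][5].round(3),'xy',o['ee_pos'].round(4))
E
python3 s.py
```

```text
12.4 [-1.7996e+02  5.0000e-02  1.0770e+02] F [-0.87  1.11  6.11] M [ 0.432  0.124 -0.153] e6 -0.092 xy [ 0.3743 -0.3009  0.0317]
```

>>> {"fn": "jog_arm", "kwargs": {"gripper": [0.05,0.05,0.05,0.05,0.05,0.05,0.05], "dp": [[0,0,0],[0,0,0],[0,0,0],[0,0,0],[0,0,0],[0,0,0],[0,0,0]], "twist": [[0,0,4],[0,0,8],[0,0,12],[0,0,16],[0,0,20],[0,0,20],[0,0,20]]}}

```text
time: 13.1
ee_pos: [0.3739, -0.301, 0.0317]
tool_rot: [-179.9, 0.1, 87.7]
wrist_force: [-1.1, 2.6, 7.2]
gripper_width: 0.148
```

```bash
python3 s.py
```

```text
13.1 [-1.7993e+02  7.0000e-02  8.7690e+01] F [-1.13  2.62  7.25] M [ 0.362  0.258 -0.096] e6 -0.085 xy [ 0.3739 -0.301   0.0317]
```

>>> {"fn": "jog_arm", "kwargs": {"gripper": [0.05,0.05,0.05,0.05,0.05], "dp": [[0,0,0],[0,0,0],[0,0,0],[0,0,0],[0,0,0]], "twist": [[0,0,2],[0,0,4],[0,0,6],[0,0,8],[0,0,10]]}}

```text
time: 13.6
ee_pos: [0.3737, -0.301, 0.0317]
tool_rot: [-179.9, 0.1, 77.6]
wrist_force: [-1.7, 2.0, 7.8]
gripper_width: 0.153
```

```bash
python3 s.py; python3 - <<'E'
from h import *
for n in ["side","top"]:
    p,d=capture(n)
    c=proj(n,[.4138,-.24,.06])[0].astype(int); 
    crop(p,c[0]-65,c[1]-50,c[0]+65,c[1]+50,6,f'pics/{n}7.png')
E
```

```text
13.6 [-1.7992e+02  1.0000e-01  7.7640e+01] F [-1.67  2.    7.85] M [0.308 0.451 0.116] e6 -0.175 xy [ 0.3737 -0.301   0.0317]
```

View pics/side7.png

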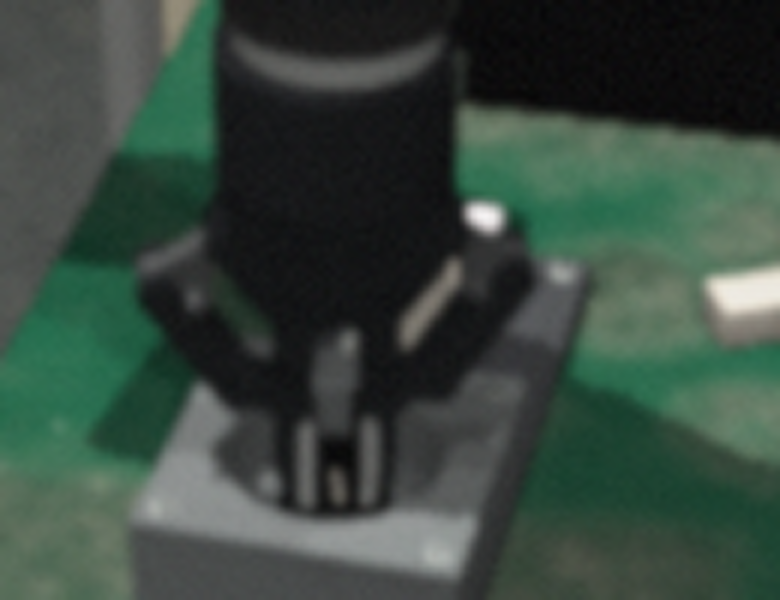

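View pics/top7.png

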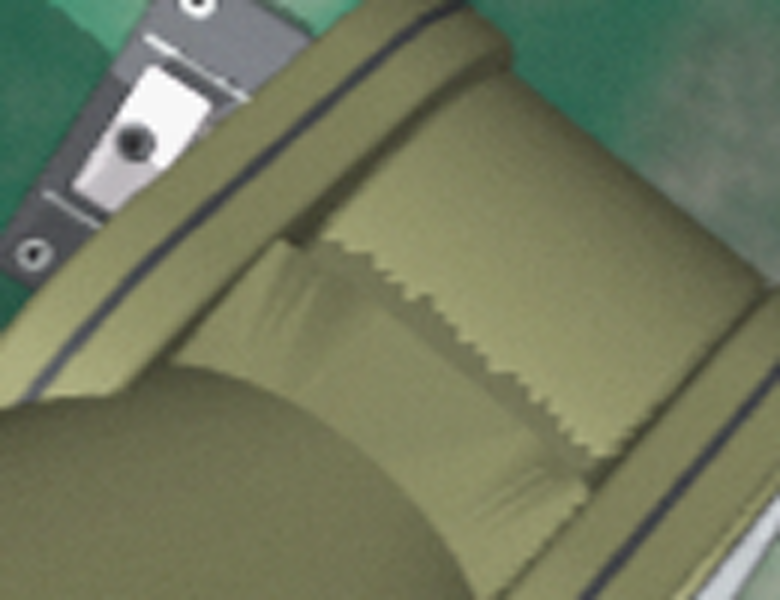

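>>> {"fn": "jog_arm", "kwargs": {"gripper": [0.05,0.05,0.05,0.05], "dp": [[0,0,0],[0,0,0],[0,0,0],[0,0,0]], "twist": [[0,0,2],[0,0,4],[0,0,6],[0,0,8]]}}

```text
time: 14.1
ee_pos: [0.3735, -0.3009, 0.0317]
tool_rot: [-179.9, 0.1, 69.6]
wrist_force: [-2.4, 2.0, 7.9]
gripper_width: 0.149
```

```bash
python3 s.py
```

```text
14.1 [-1.7991e+02  1.1000e-01  6.9640e+01] F [-2.36  1.98  7.93] M [0.387 0.476 0.081] e6 -0.174 xy [ 0.3735 -0.3009  0.0317]
```

>>> {"fn": "jog_arm", "kwargs": {"gripper": [0.05,0.05,0.05,0.05], "dp": [[0,0,0],[0,0,0],[0,0,0],[0,0,0]], "twist": [[0,0,2],[0,0,4],[0,0,6],[0,0,8]]}}

```text
time: 14.5
ee_pos: [0.3734, -0.3008, 0.0317]
tool_rot: [-179.9, 0.1, 61.6]
wrist_force: [-2.9, 1.7, 7.9]
gripper_width: 0.154
```

```bash
python3 s.py
```

```text
14.5 [-1.7991e+02  1.2000e-01  6.1640e+01] F [-2.86  1.67  7.91] M [0.418 0.578 0.147] e6 -0.166 xy [ 0.3734 -0.3008  0.0317]
```

>>> {"fn": "jog_arm", "kwargs": {"gripper": [0.35,0.35,0.35,0.35,0.35,0.35,0.35,0.35,0.35,0.35,0.35,0.35,0.35,0.35], "dp": [[0,0,0],[0,0,0],[0,0,0],[0,0,-5],[0,0,-20],[0,0,-50],[0,0,-80],[-20,-3,-100],[-60,-10,-100],[-100,-18,-100],[-140,-25,-100],[-175,-31,-100],[-189,-34,-100],[-189,-34,-100]], "twist": [[0,0,0],[0,0,0],[0,0,0],[0,0,0],[0,0,0],[0,0,0],[0,0,0],[0,0,0],[0,0,0],[0,0,0],[0,0,0],[0,0,0],[0,0,0],[0,0,0]]}}

```text
time: 15.9
ee_pos: [0.2542, -0.4521, 0.1314]
tool_rot: [180.0, 0.0, 61.6]
wrist_force: [0.9, 0.4, -0.5]
gripper_width: 0.35
```

```bash
python3 - <<'E'
from h import *
for n in ["side","top"]:
    p,d=capture(n); np.savez(f"pics/{n}8.npz",p=p,d=d)
    if n=="top": crop(p,195,120,285,210,8,'pics/top8.png'); crop(p,255,155,350,253,6,'pics/top8b.png')
    else: crop(p,260,120,410,230,5,'pics/side8.png')
E
python3 s.py
```

```text
16.0 [-1.7998e+02 -7.0000e-02  6.1740e+01] F [ 0.4   0.37 -0.53] M [-0.001  0.025  0.011] e6 -0.006 xy [ 0.2554 -0.4501  0.1312]
```

View pics/top8.png

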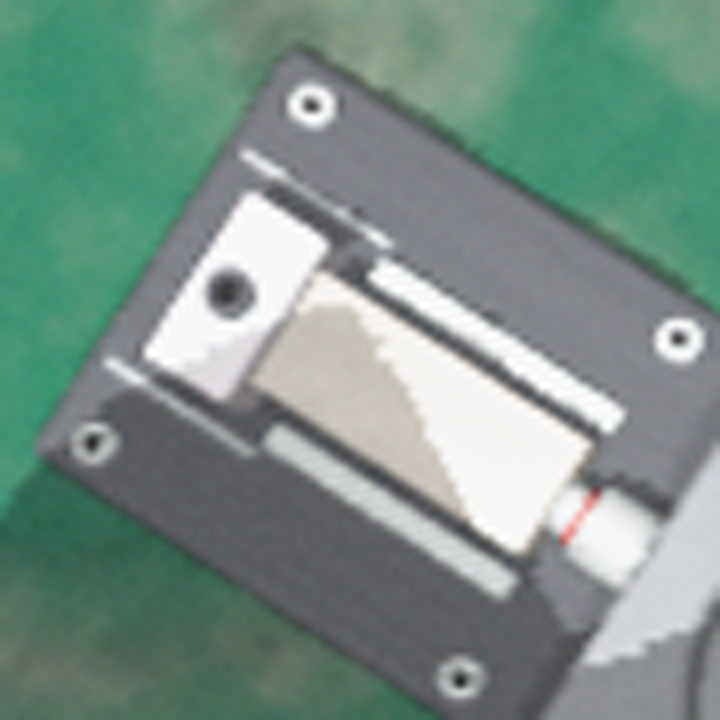

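View pics/top8b.png

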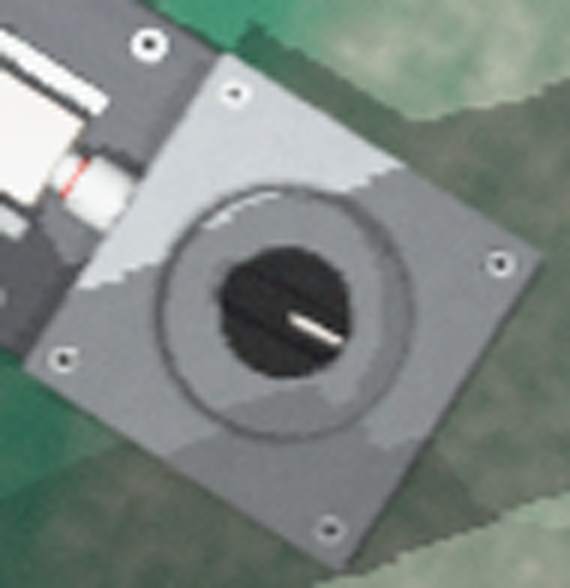

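```bash
cat > red.py <<'E'
from h import *
import sys
q=np.load('q.npy'); c,s=np.cos(q[2]),np.sin(q[2])
def st(w): d=w[:2]-q[:2]; return np.array([c*d[0]+s*d[1],-s*d[0]+c*d[1]])
for f in sys.argv[1:]:
    p,d=load(f); r=p.astype(float); e=r[...,2]-(r[...,0]+r[...,1])/2
    e=e[170:205,255:290]; e=np.where(e>15,e,0); vv,uu=np.mgrid[170:205,255:290]
    if e.sum()>0:
        u,v=(uu*e).sum()/e.sum(),(vv*e).sum()/e.sum(); print(f,'sum',e.sum().round(),'max',e.max(),'px',u.round(2),v.round(2),'stand mm',(st(atz('top',u,v,.0305))*1000).round(2))
    else: print(f,'no red')
E
python3 red.py pics/top0.npz pics/top3.npz pics/top4.npz pics/top8.npz
```

```text
pics/top0.npz sum 724.0 max 96.5 px 270.3 186.35 stand mm [-0.59  0.57]
pics/top3.npz sum 712.0 max 98.0 px 270.36 186.32 stand mm [-0.49  0.52]
pics/top4.npz sum 726.0 max 97.0 px 270.29 186.37 stand mm [-0.64  0.58]
pics/top8.npz sum 721.0 max 91.5 px 266.91 184.2 stand mm [-0.63  7.76]
```

```bash
python3 - <<'E'
from h import *
q=np.load('q.npy'); c,s=np.cos(q[2]),np.sin(q[2])
def st(w): d=w[:2]-q[:2]; return np.array([c*d[0]+s*d[1],-s*d[0]+c*d[1]])
for t,z in [((597,443),.036),((523,553),.036),((318,272),.036),((250,382),.036),((330,243),.042),((225,405),.042)]:
    print(t,(st(atz('top',(t[0]+.5)/8-.5+195,(t[1]+.5)/8-.5+120,z))*1000).round(1))
E
```

```text
(597, 443) [15.5 12.5]
(523, 553) [-13.9  13.2]
(318, 272) [14.1 85.6]
(250, 382) [-14.7  85.1]
(330, 243) [20.9 85.5]
(225, 405) [-21.8  85.7]
```

>>> {"fn": "jog_arm", "kwargs": {"gripper": [0.35,0.35,0.35,0.35,0.35,0.35,0.35,0.35,0.35,0.35,0.35,0.35,0.35,0.35,0.35,0.35], "dp": [[25,4,0],[65,11,0],[105,18,0],[145,25,0],[175,31,0],[189,33.6,0],[189,33.6,0],[189,33.6,15],[189,33.6,40],[189,33.6,60],[189,33.6,75],[189,33.6,85],[189,33.6,92],[189,33.6,97],[189,33.6,99],[189,33.6,99]], "twist": [[0,0,0],[0,0,0],[0,0,0],[0,0,0],[0,0,0],[0,0,0],[0,0,0],[0,0,0],[0,0,0],[0,0,0],[0,0,0],[0,0,0],[0,0,0],[0,0,0],[0,0,0],[0,0,0]]}}

```text
time: 17.6
ee_pos: [0.3744, -0.3005, 0.0325]
tool_rot: [180.0, 0.0, 61.7]
wrist_force: [-0.2, 0.2, -0.2]
gripper_width: 0.35
```

>>> {"fn": "jog_arm", "kwargs": {"gripper": [0.25,0.15,0.05,0.05,0.05,0.05], "dp": [[0,0,0],[0,0,0],[0,0,0],[0,0,0],[0,0,0],[0,0,0]], "twist": [[0,0,0],[0,0,0],[0,0,0],[0,0,0],[0,0,0],[0,0,0]]}}

```text
time: 18.2
ee_pos: [0.3738, -0.3001, 0.0328]
tool_rot: [-180.0, 0.0, 61.7]
wrist_force: [-2.3, 1.5, 4.9]
gripper_width: 0.149
```

```bash
python3 s.py
```

```text
18.2 [-1.7996e+02  2.0000e-02  6.1740e+01] F [-2.26  1.49  4.94] M [0.286 0.576 0.034] e6 0.005 xy [ 0.3738 -0.3001  0.0328]
```

Turn 16° and look again.

>>> {"fn": "jog_arm", "kwargs": {"gripper": [0.05,0.05,0.05,0.05,0.05,0.05,0.05,0.05], "dp": [[0,0,0],[0,0,0],[0,0,0],[0,0,0],[0,0,0],[0,0,0],[0,0,0],[0,0,0]], "twist": [[0,0,2],[0,0,4],[0,0,6],[0,0,8],[0,0,10],[0,0,12],[0,0,14],[0,0,16]]}}

```text
time: 19.0
ee_pos: [0.3737, -0.3, 0.0328]
tool_rot: [-180.0, 0.0, 45.7]
wrist_force: [-2.4, 1.8, 5.8]
gripper_width: 0.151
```

```bash
python3 s.py
```

```text
19.0 [-1.7996e+02  3.0000e-02  4.5680e+01] F [-2.43  1.82  5.79] M [0.272 0.634 0.085] e6 -0.131 xy [ 0.3737 -0.3     0.0328]
```

>>> {"fn": "jog_arm", "kwargs": {"gripper": [0.35,0.35,0.35,0.35,0.35,0.35,0.35,0.35,0.35,0.35,0.35,0.35,0.35,0.35], "dp": [[0,0,0],[0,0,0],[0,0,0],[0,0,-5],[0,0,-20],[0,0,-50],[0,0,-80],[-20,3,-100],[-60,10,-100],[-100,17,-100],[-140,24,-100],[-175,30,-100],[-189,34,-100],[-189,34,-100]], "twist": [[0,0,0],[0,0,0],[0,0,0],[0,0,0],[0,0,0],[0,0,0],[0,0,0],[0,0,0],[0,0,0],[0,0,0],[0,0,0],[0,0,0],[0,0,0],[0,0,0]]}}

```text
time: 20.4
ee_pos: [0.2661, -0.461, 0.1324]
tool_rot: [179.9, 0.0, 45.6]
wrist_force: [0.2, 0.6, 0.4]
gripper_width: 0.348
```

```bash
python3 - <<'E'
from h import *
p,d=capture('top'); np.savez(f"pics/top9.npz",p=p,d=d)
crop(p,195,120,285,210,8,'pics/top9.png'); crop(p,255,155,350,253,6,'pics/top9b.png')
E
python3 s.py; python3 red.py pics/top9.npz
```

```text
20.45 [-1.7999e+02 -5.0000e-02  4.5660e+01] F [ 1.01 -0.    0.54] M [ 0.031  0.008 -0.054] e6 -0.031 xy [ 0.2667 -0.4595  0.1323]
pics/top9.npz sum 146.0 max 36.0 px 266.37 184.34 stand mm [-1.35  8.45]
```

View pics/top9.png

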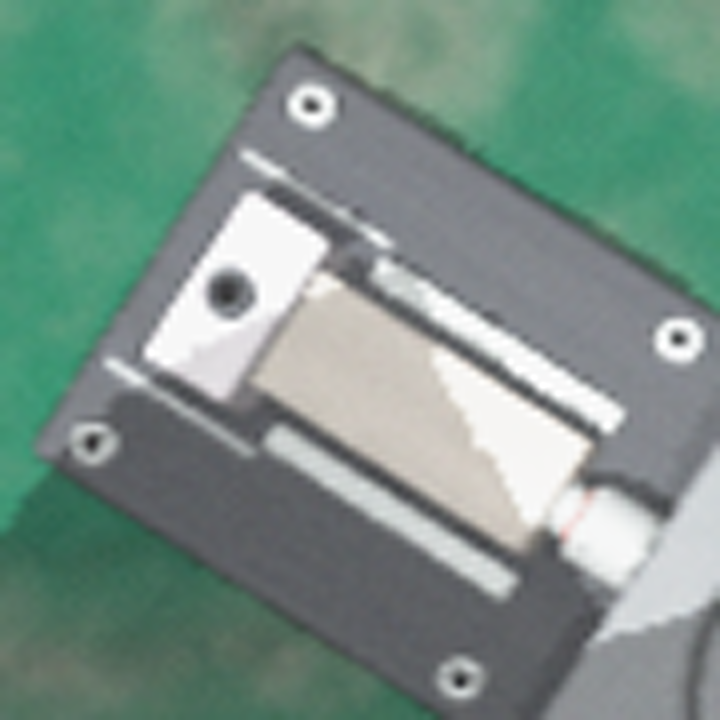

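>>> {"fn": "jog_arm", "kwargs": {"gripper": [0.35,0.35,0.35,0.35,0.35,0.35,0.35,0.35,0.35,0.35,0.35,0.35,0.35,0.35,0.35,0.35], "dp": [[25,-4,0],[65,-11,0],[105,-18,0],[145,-25,0],[175,-31,0],[189,-34.5,0],[189,-34.5,0],[189,-34.5,15],[189,-34.5,40],[189,-34.5,60],[189,-34.5,75],[189,-34.5,85],[189,-34.5,92],[189,-34.5,97],[189,-34.5,100],[189,-34.5,100]], "twist": [[0,0,0],[0,0,0],[0,0,0],[0,0,0],[0,0,0],[0,0,0],[0,0,0],[0,0,0],[0,0,0],[0,0,0],[0,0,0],[0,0,0],[0,0,0],[0,0,0],[0,0,0],[0,0,0]]}}

```text
time: 22.05
ee_pos: [0.374, -0.3001, 0.0323]
tool_rot: [180.0, 0.0, 45.7]
wrist_force: [-0.2, -0.6, -1.3]
gripper_width: 0.345
```

>>> {"fn": "jog_arm", "kwargs": {"gripper": [0.25,0.15,0.05,0.05,0.05,0.05], "dp": [[0,0,0],[0,0,0],[0,0,0],[0,0,0],[0,0,0],[0,0,0]], "twist": [[0,0,0],[0,0,0],[0,0,0],[0,0,0],[0,0,0],[0,0,0]]}}

```text
time: 22.65
ee_pos: [0.3739, -0.2998, 0.0329]
tool_rot: [180.0, -0.0, 45.7]
wrist_force: [-1.6, 0.7, 6.4]
gripper_width: 0.153
```

>>> {"fn": "jog_arm", "kwargs": {"gripper": [0.05,0.05,0.05,0.05,0.05], "dp": [[0,0,0],[0,0,0],[0,0,0],[0,0,0],[0,0,0]], "twist": [[0,0,1.5],[0,0,3],[0,0,4],[0,0,5],[0,0,5]]}}

```text
time: 23.15
ee_pos: [0.3738, -0.2998, 0.0329]
tool_rot: [180.0, -0.0, 40.7]
wrist_force: [-1.8, 2.9, 6.8]
gripper_width: 0.151
```

```bash
python3 s.py
```

```text
23.15 [180.    -0.    40.75] F [-1.8   2.92  6.79] M [0.423 0.365 0.114] e6 0.155 xy [ 0.3738 -0.2998  0.0329]
```

>>> {"fn": "jog_arm", "kwargs": {"gripper": [0.35,0.35,0.35,0.35,0.35,0.35,0.35,0.35,0.35,0.35,0.35,0.35,0.35,0.35], "dp": [[0,0,0],[0,0,0],[0,0,0],[0,0,-5],[0,0,-20],[0,0,-50],[0,0,-80],[-20,5,-100],[-60,15,-100],[-100,25,-100],[-140,35,-100],[-175,44,-100],[-189,48,-100],[-189,48,-100]], "twist": [[0,0,0],[0,0,0],[0,0,0],[0,0,0],[0,0,0],[0,0,0],[0,0,0],[0,0,0],[0,0,0],[0,0,0],[0,0,0],[0,0,0],[0,0,0],[0,0,0]]}}

```text
time: 24.55
ee_pos: [0.2613, -0.4611, 0.1324]
tool_rot: [180.0, 0.0, 40.6]
wrist_force: [-0.1, 0.3, 0.8]
gripper_width: 0.351
```

```bash
python3 - <<'E'
from h import *
for n in ('top','side'):
    p,d=capture(n); np.savez(f"pics/{n}10.npz",p=p,d=d)
    if n=='top': crop(p,195,120,285,210,8,'pics/top10.png')
    else: cv2.imwrite('pics/side10.png',p)
E
python3 s.py; python3 red.py pics/top10.npz
```

```text
24.65 [-1.7995e+02 -6.0000e-02  4.0740e+01] F [ 0.05  0.45 -0.12] M [ 0.027 -0.003  0.006] e6 -0.005 xy [ 0.2622 -0.4588  0.1322]
pics/top10.npz no red
```

View pics/top10.png

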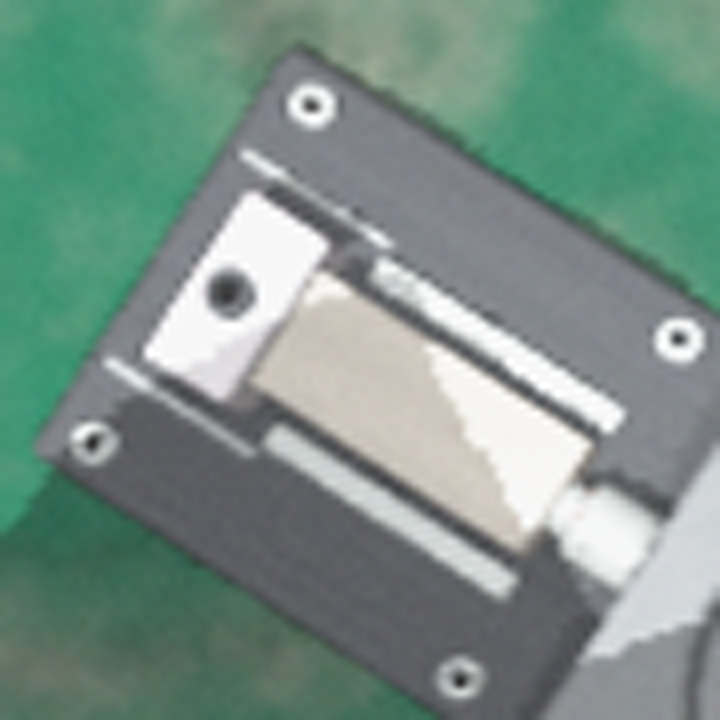

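View pics/side10.png

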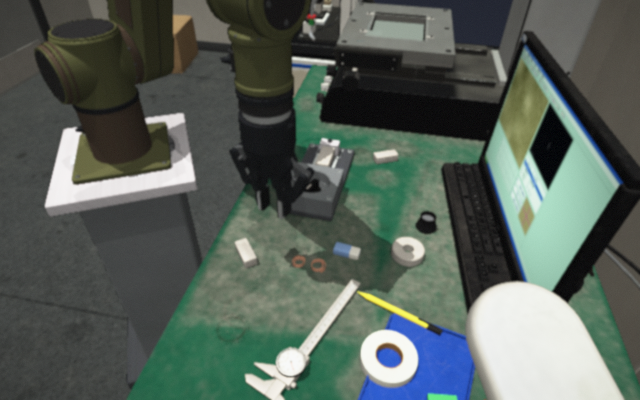

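```bash
python3 -c "
from bench import arm
print(arm.hand_in())"
```

```text
the job is handed in; nothing more can be done
None
```

The large block is clamped in the stand and I handed the job in at about 24.7 s of the 72 s allowed. The hand-in gives no verdict.

**What I did:** I laid the block between the guides and let go of it. I then turned the knob clockwise about 107° in three grips, backing off twice to look.

**Last checks:**
- **Red band:** it was at full width after 86° and about a quarter was left after 102°. After 107° it was just out of sight, so I estimate the plunger force at about 10 N.
- **Block:** it lies flat between the guides, against the back stop. When I measured at 86°, its far end was at 85.3 mm and the stop's face at 85.6 mm. I did not remeasure after the last turns, but the final picture shows it in the same place.
- **Gripper and bystanders:** the gripper is clear and the wrist force is near zero. The ring, loupe and eraser look unmoved in the last side picture.

**Where the checks disagreed or fell short:**
- **Wrist moment:** it was too noisy, at 0.08 to 0.15 N m, to judge the clamping force. I relied on the red band and the turn angle instead.
- **Cameras:** the two views differed from each other by 1 to 2 mm.
- **Nose travel:** after 86° of turn the nose had moved 7.2 mm, where 7.5 mm was expected.
- **Force in the well:** the wrist showed 5 to 8 N upward while gripping the knob. I put this down to the knob or its skirt, but did not check that it was not the housing; the limit there is 25 N.

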